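# Flip the ratchet and back off a tray sealer's die-clamp screw

## Task

The ratchet on the tray sealer's rear die-clamp screw is still set to tighten. Flip its red direction lever across, then check it: swing the handle clockwise (seen from above) all the way back to its stop, where it must click back freely while the screw stands still. Then ratchet the screw anticlockwise, loose by at least a third of a turn, and let go, without tightening the screw, knocking the raised sealing head or disturbing the loose socket, screwdriver and mug around it.

Things in the scene. Friction and masses are not known exactly. Their poses are not given: they have to be found in the camera images.
- sealer: Stainless bench tray sealer, fixed to the table, 320 x 470 mm, deck 95 mm high. Origin: on the table, mid-width, 200 mm behind the operator's face. z up; +y from the operator's side (control panel) to the film roll at the rear; +x to the right of a person at the panel. On the deck the aluminium die with tray pocket: 250 mm wide, y -110 to +100, top 120 mm above the table.
- head: White-covered sealing head, 250 mm wide, 190 mm long, fixed in its raised place: hinged at sealer y +135, 135 mm above the table, it rises 55 deg from level, leaning forward (to -y) over the ratchet. A vertical gripper at the lever would hit it: lean the gripper about 35 deg back to the operator's side. Origin: mid hinge; own x runs up the head to its free edge, own z is its outer side.
- head_edge (a point): Middle of the free edge of the raised sealing head, on its underside (in the sealer's frame about x 0, y +31, z 294 mm).
- screw_top (a point): Point on the vertical axis of the clamp screw (sealer frame x 0, y +70 mm), at the yellow witness stripe on top of the ratchet's drive, 177 mm above the table. Its axes are the sealer's.
- grip (a point): Middle of the ratchet handle's black and blue grip, 135 mm from the screw axis, 160 mm above the table; x points along the handle away from the screw, z up. Grip 26 mm wide, 22 high, 88 long. Steel ratchet, 200 mm long, head 48 mm across with top 172 mm above the table; it stays on the screw and swings level about its axis. At the grip free swing takes about 3 N, driving the screw 15 N.
- handle (a joint): Swing of the ratchet handle, rad: 0 when it points straight to the operator's side (sealer -y), positive anticlockwise seen from above (towards sealer +x). Stops at -0.65 and +0.65, where the grip's end meets an upright 12 mm guide pin (top 178 mm above the table). It stays where it is left.
- lever_tab (a point): Centre of the top of the upright thumb tab of the red direction lever. Tab 14 mm along the lever, 8 thick, 24 high: 173 to 197 mm above the table. The lever lies on the ratchet's head, pivots on the handle's centre line 34 mm from the screw axis and points outward along the handle; tab centre 27 mm from the pivot.
- lever (a joint): Direction lever, rad from the handle's line, positive anticlockwise from above; sprung over centre, ends +0.45 and -0.45: pushed past 0 (2 N at the tab) it snaps over. Positive: tighten (drives clockwise, free-wheels anticlockwise). Negative: loosen (drives anticlockwise, free-wheels clockwise). Twitches by 0.2 at clicks, may rest at 0.23. Pushed to loosen, the handle gives way by 0.2 at most.
- screw (a joint): Turn of the clamp screw, rad, 0 at the start, positive anticlockwise (loosening). It stays where it is left. The ratchet has 36 teeth, so up to 0.17 rad is lost at each change of direction.
- socket: Spare steel socket, 26 mm across, 34 mm high, standing on the sealer's deck on the operator's side of the die. Origin: centre of its foot. Leave alone.
- screwdriver: Screwdriver with yellow handle, 150 mm, lying on the table. Leave alone.
- mug: White mug, 82 mm across, 92 mm high, on the table. Origin: centre of its foot. Leave alone.

How it is judged:
By the outcome, as a careful person would: the job done as asked, in the order asked, and still so for the second after the job is handed in, with the robot touching nothing.
It also fails if it takes over 58 s, if anything falls off the work surface, if the arm or the gripper's body presses on something with over 40 N, if the wrist force passes 120 N, or if a joint passes its speed limit or range.

## Robot

A 7-joint arm with a two-finger parallel gripper is mounted at the origin on the work surface. World frame = base frame: x ahead of the robot, y to its left, z up, the work surface at z = 0. Lengths are in m, angles in rad, forces in N, time in s.
With the tool pointing down it reaches from about 0.425 to 0.95 m from the base axis. Payload 16.7 kg.
Tool frame: the origin (TCP) lies between the finger pads; the fingertips stand 14 mm ahead of it and the grasp point (between the pads) lies 5 mm behind it; z points along the fingers, y is the line along which they close (so a half turn about z gives the same grasp; the last joint's range is limited). The gripper opens to 94 mm and grips with 3 to 60 N. Pads are 16 mm wide; open, the fingers measure 119 mm over their backs; the gripper's body (75 mm by 177 mm) begins 78 mm behind the grasp point.
Start: joints at [-1.353, 0.426, 0.074, 1.606, -0.034, 1.111, -0.067], TCP at [0.242, 0.63, 0.219] pointing down, gripper open.
Joint ranges: [-2.85, 2.85], [-0.5, 2.14], [-1.23, 1.37], [0.21, 2.46], [-1.02, 4.16], [0.16, 2.05], [-2.73, 2.73]. Speed limits (rad/s): [1.89, 1.89, 2.39, 2.39, 3.01, 3.01, 3.01].

## Interface

Orientations are given as a 3x3 rotation matrix whose columns are the frame's x, y, z axes.
In Python, from rig import manip gives the robot as it stands.
- The arm moves only by the shell command python3 inch.py 'ROWS' [OPENING]. ROWS is a JSON list that holds a single list of rows (three levels of brackets), with 1 to 8 rows, each of 6 numbers: dx, dy, dz in m, then a rotation vector rx, ry, rz in rad; each row shifts and turns the commanded pose from where the row before left it, along the tool's axes as they then stand; what a row does not reach is not made up. A row lasts 1/10 s, in which the tool goes at most 0.05 m and 0.15 rad, less where a joint would pass 70% of its speed; a pose out of reach is approached as far as the arm can. OPENING is the opening from 0.0 (shut) to 1.0 (fully open), set as the command begins (- or left out keeps the last). The fingers move at their own pace and stop on an object; the grip force is fixed at half the most. Time passes only in rows, so rows that do not move let the fingers close. It prints the time, the measured TCP pose, the force, the opening and the grip force at its end. Input that does not fit is refused with a message, and nothing moves.
- manip.read_state(): the state, without advancing time (a new reading comes with each control period).
- manip.get_image(name): name is "scene" or "top" or "wrist"; returns a dict with "image" (384x512x3 uint8, red, green, blue), "fx", "fy", "cx", "cy" (pixels), "k1" (the pictures are not rectified: a ray, as slopes to the right and down, at radius r is drawn at 1 + k1 r^2 times it, then the intrinsics apply), "R" (3x3) and "t" (3): a world point X has camera coordinates R X + t; the wrist camera has in their place "hand_eye" (4x4, takes a point from camera to tool coordinates, whose origin is the TCP and whose axes are the flange's). Camera axes: x right, y down, z forward; pixel columns grow to the right and rows downward; lengths in m; the calibration is good to about 2 mm. A picture is of the moment at which its call begins: read the wrist's pose just before it. There is no depth.
- manip.finish_job(): hands the job in; it is judged then, once.
The state is a dict: "clock": time; "q": joint angles; "qvel": joint speeds; "joint_efforts": joint torques, N m; "eef_pos": TCP position; "ee_rot": TCP orientation; "wrist_force": force on the tool from outside, world axes, zero at the start; "wrist_torque": the same for the moment, N m; "gripper_width": opening from 0.0 (shut) to 1.0 (fully open); "gripper_force": force on a finger pad.
Only numpy, scipy, OpenCV 4.12 (cv2) and the standard library are available. Lean on these libraries where they do the work, as an engineer would, in place of code of your own. Each camera call takes 0.05 s, during which the arm holds its last target. There are 200 camera calls.

## Working session

There is one attempt and no reset: what is moved stays moved. The work goes in short steps, Python scripts to look and compute and a shell command to move; the robot and the scene stay as the last step left them, time stands still between calls to the robot, and variables do not carry over. Pictures are saved under pics/ and viewed, at most 10 in all, crops included, and the job is handed in when it is done.

```bash
ls; mkdir -p pics
python3 - <<'E'
from rig import manip
import cv2,numpy as np
s=manip.read_state(); print(s['clock'],s['eef_pos'],s['ee_rot'],s['gripper_width'])
for n in ['scene','top']:
    d=manip.get_image(n); cv2.imwrite(f'pics/{n}0.png',d['image'][:,:,::-1]); print(n,d['fx'],d['cx'],d['cy'],d['k1'],d['R'],d['t'])
E
```

```text
inch.py
pics
rig.py
0.0 [0.24195817 0.62970374 0.21879302] [[-9.33477691e-01  3.58635290e-01 -3.60649719e-04]
 [ 3.58635458e-01  9.33476912e-01 -1.20988142e-03]
 [-9.72479893e-05 -1.25873909e-03 -9.99999203e-01]] 0.9999719008635163
scene 468.1057896719033 252.22703893634886 189.4119915566005 0.019260923682448722 [[-0.784136    0.62034298 -0.01747324]
 [ 0.4527715   0.55261028 -0.69972841]
 [-0.42441572 -0.55659362 -0.71419524]] [ 0.42379134 -0.0858899   1.63505968]
top 374.10259621373507 253.45230587694078 190.90639722136402 0.01804455443876748 [[-7.86859897e-04 -9.99910260e-01 -1.33735785e-02]
 [-9.97223381e-01  1.78045781e-03 -7.44470106e-02]
 [ 7.44641408e-02  1.32778658e-02 -9.97135292e-01]] [-0.02233661  0.54614874  1.38888741]
```

View pics/scene0.png

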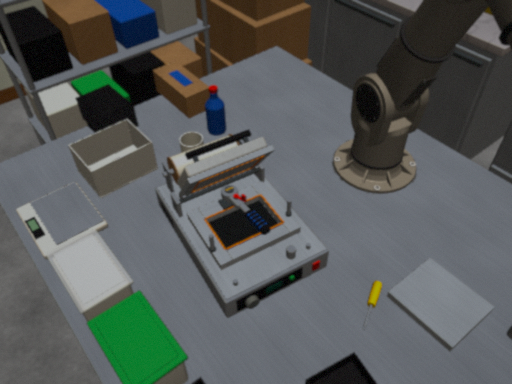

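View pics/top0.png

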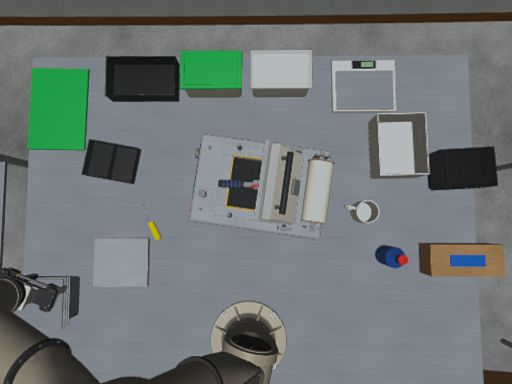

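The scene view shows the sealer mid-table, with the grip near (255,212), the red tab near (240,197) and the socket near (291,251). In the top view the panel is on the left (+y world), the grip is near (238,184) and the tab near (256,185). I'll zoom both.

Run:
```python
import cv2
a=cv2.imread('pics/top0.png')[130:240,185:335]; cv2.imwrite('pics/topc.png',cv2.resize(a,None,fx=5,fy=5,interpolation=cv2.INTER_CUBIC))
a=cv2.imread('pics/scene0.png')[130:310,150:334]; a=cv2.resize(a,None,fx=3.2,fy=3.2,interpolation=cv2.INTER_CUBIC);cv2.imwrite('pics/scenec.png',a)
```

```text
(no output)
```

View pics/topc.png

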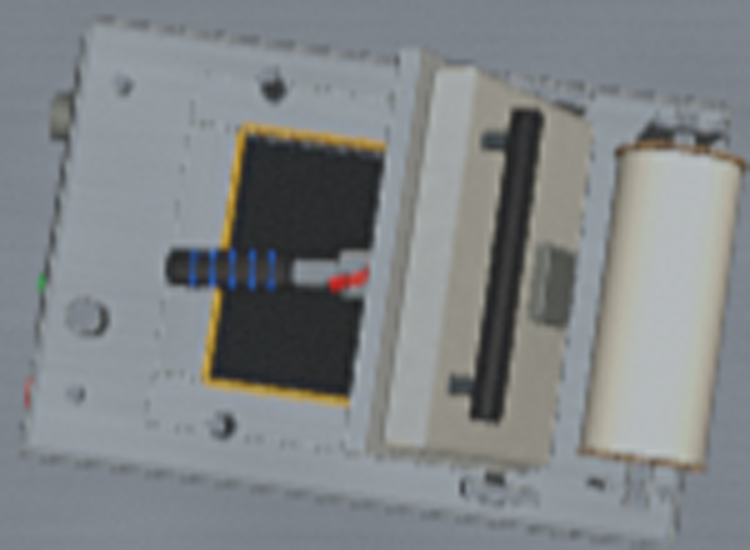

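View pics/scenec.png

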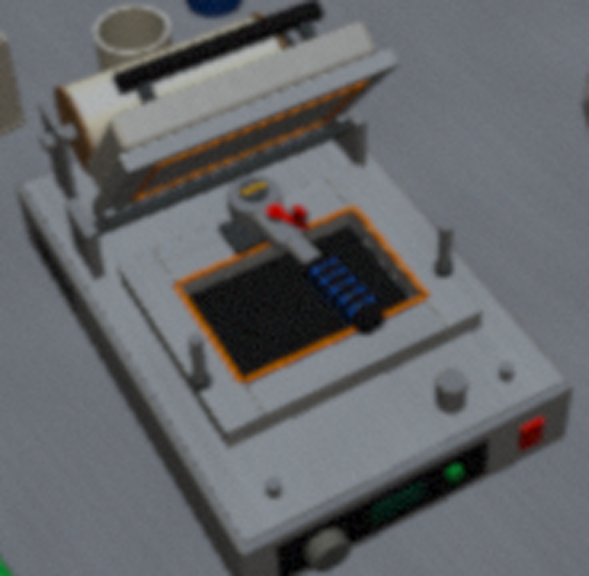

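The crops show the deck corners, both guide pins, the grip at about -0.2 rad, the yellow stripe at scene crop (255,190), and the red tab at top crop (338,282) and scene crop (298,210). The tab sits on the sealer's +x side, so the lever is set to tighten. Next I'll measure these.

```bash
cat > h.py <<'E'
import numpy as np,cv2
from rig import manip
def und(d,uv):
    K=np.array([[d['fx'],0,d['cx']],[0,d['fy'],d['cy']],[0,0,1.]])
    return cv2.undistortPoints(np.array([[uv]],float),K,np.array([d['k1'],0,0,0.]))[0,0]
def plane(d,uv,z):
    R=np.array(d['R']);c=-R.T@np.array(d['t']);r=R.T@np.append(und(d,uv),1)
    return c+r*(z-c[2])/r[2]
def tri(ds,uvs):
    A=np.zeros((3,3));b=np.zeros(3)
    for d,uv in zip(ds,uvs):
        R=np.array(d['R']);c=-R.T@np.array(d['t']);r=R.T@np.append(und(d,uv),1);r/=np.linalg.norm(r)
        P=np.eye(3)-np.outer(r,r);A+=P;b+=P@c
    return np.linalg.solve(A,b)
E
python3 - <<'E'
from h import *
np.set_printoptions(precision=4,suppress=True)
T=manip.get_image('top');S=manip.get_image('scene')
t=lambda u,v:(185+u/5-.4,130+v/5-.4)
s=lambda u,v:(150+u/3.2-.35,130+v/3.2-.35)
for n,p in dict(FL=(92,25),FR=(25,450),RL=(730,105),RR=(680,538)).items(): print(n,plane(T,t(*p),.095))
for n,p in dict(FL=(240,548),FR=(570,390),RL=(22,190)).items(): print('S',n,plane(S,s(*p),.095))
print('screw',plane(S,s(255,189),.177))
print('grip end',plane(T,t(166,268),.16),plane(S,s(368,322),.160), 'in',plane(T,t(290,272),.16))
print('tab',tri([T,S],[t(338,282),s(298,212)]),plane(T,t(338,282),.19),plane(S,s(299,208),.197))
print('pins R',plane(S,s(445,232),.178),'L',plane(S,s(196,341),.178))
print('die',plane(S,s(230,440),.12),plane(S,s(481,318),.12))
for n,d in(('T',T),('S',S)):
  h=cv2.cvtColor(d['image'],cv2.COLOR_RGB2HSV);m=(((h[...,0]<8)|(h[...,0]>172))&(h[...,1]>130)&(h[...,2]>80)).astype('uint8')
  k,l,st,ce=cv2.connectedComponentsWithStats(m)
  for i in range(1,k):
    if st[i,4]>3: print(n,st[i],ce[i])
E
```

```text
FL [0.7447 0.158  0.095 ]
FR [0.4387 0.2028 0.095 ]
RL [ 0.6848 -0.3005  0.095 ]
RR [ 0.3766 -0.2604  0.095 ]
S FL [0.7514 0.1593 0.095 ]
S FR [0.4469 0.2118 0.095 ]
S RL [ 0.685  -0.2877  0.095 ]
screw [ 0.5558 -0.0794  0.177 ]
grip end [0.5622 0.0963 0.16  ] [0.5657 0.089  0.16  ] in [0.5593 0.012  0.16  ]
tab [ 0.5505 -0.0218  0.1909] [ 0.5498 -0.0212  0.19  ] [ 0.5512 -0.021   0.197 ]
pins R [0.4615 0.0655 0.178 ] L [0.694  0.0288 0.178 ]
die [0.7077 0.088  0.12  ] [0.4669 0.1213 0.12  ]
T [251 184   7   5  19] [253.7368 185.9474]
T [398 255  10  10  80] [402.5125 259.4   ]
S [208  85   9   7  48] [212.5625  87.8333]
S [233 194  14   8  55] [239.4545 196.8545]
S [312 260   8   6  26] [315.8462 262.3846]
```

Measurements agree to within a few mm: screw axis ≈ (0.557, -0.079), sealer yaw 0.137 rad, and tab ≈ (0.551, -0.0215, 0.195). The handle is at ≈ +0.1. I'll push with closed fingers in one fixed, leaned orientation, so next I lift and travel.

```bash
python3 inch.py '[[[0,0,-0.045,0,0,0],[0,0,-0.045,0,0,0],[-0.037,-0.029,-0.005,0,0,0],[-0.037,-0.029,-0.005,0,0,0],[-0.037,-0.029,-0.005,0,0,0],[-0.037,-0.029,-0.005,0,0,0],[-0.037,-0.029,0,0,0,0],[-0.037,-0.029,0,0,0,0]]]' 0.0
python3 inch.py '[[[-0.037,-0.029,0,0,0,0],[-0.037,-0.029,0,0,0,0],[-0.037,-0.029,0,0,0,0],[-0.037,-0.029,0,0,0,0],[-0.037,-0.029,0,0,0,0],[-0.037,-0.029,0,0,0,0],[0,0,0,0,0,0.15],[0,0,0,0,0,0.15]]]'
cat >> h.py <<'E'
np.set_printoptions(precision=4,suppress=True)
ex=np.array([-.9906,.1366,0]);ey=np.array([-.1366,-.9906,0]);SC=np.array([.557,-.079,0])
a=np.deg2rad(35);zz=np.cos(a)*np.array([0,0,-1.])+np.sin(a)*ey
RT=np.c_[np.cross(-ex,zz),-ex,zz]
def goal(tipx,tipr,tipz):
    """print shift in tool axes to put fingertip at sealer x, y' (toward operator from screw), z"""
    from scipy.spatial.transform import Rotation as Ro
    s=manip.read_state();R=np.array(s['ee_rot']);p=np.array(s['eef_pos'])
    tgt=SC+tipx*ex-tipr*ey+[0,0,tipz]; tip=p+.014*R[:,2]; d=tip-SC
    print('t',s['clock'],'tip(sealer x,y\',z)',d@ex,-d@ey,tip[2],'q',np.array(s['q']))
    print('shift',R.T@(tgt-tip),'rot',Ro.from_matrix(R.T@RT).as_rotvec(),'F(x,y\',z)',np.array(s['wrist_force'])@np.c_[ex,-ey,[0,0,1]])
E
python3 -c "
from h import *
goal(.06,.06,.28)"
```

```text
clock: 1.0
eef_pos: [0.3876, 0.3862, 0.3297]
ee_rot: [[-0.933, 0.359, 0.0], [0.359, 0.933, 0.0], [0.0, 0.0, -1.0]]
wrist_force: [0.8, 1.0, 0.1]
gripper_width: 0.354
gripper_force: 0.0
clock: 1.8
eef_pos: [0.5322, 0.1443, 0.3294]
ee_rot: [[-0.781, 0.625, -0.0], [0.625, 0.781, -0.0], [-0.0, -0.0, -1.0]]
wrist_force: [-1.0, 0.9, 0.2]
gripper_width: 0.005
gripper_force: 0.0
t 1.8 tip(sealer x,y',z) 0.05502544163903789 0.21777146984269805 0.31537646043285034 q [-0.7795  0.1395  0.4504  1.764  -0.0635  1.2527  0.5825]
shift [-0.0766 -0.138   0.0354] rot [ 0.3147 -0.5547  0.9991] F(x,y',z) [1.1358 0.8019 0.2276]
```

```bash
python3 inch.py '[[[0,0,0,0,0,0.15],[0,0,0,0,0,0.15],[0,0,0,0,0,0.15],[0,0,0,0,0,0.15],[0,0,0,0,0,0.15],[0,0,0,0,0,0.15],[0,0,0,0,0,0.14],[0,0,0,0,-0.15,0]]]'
python3 inch.py '[[[0,0,0,0,-0.15,0],[0,0,0,0,-0.15,0],[0,0,0,0,-0.15,0],[0,0,0,0,0,0]]]'
python3 -c "
from h import *
goal(.06,.06,.28)"
```

```text
clock: 2.6
eef_pos: [0.5322, 0.1413, 0.3308]
ee_rot: [[0.147, 0.989, -0.02], [0.978, -0.149, -0.147], [-0.148, 0.002, -0.989]]
wrist_force: [0.1, -1.3, 0.6]
gripper_width: 0.004
gripper_force: 0.0
clock: 3.0
eef_pos: [0.5308, 0.1501, 0.3265]
ee_rot: [[0.103, 0.992, -0.077], [0.814, -0.129, -0.567], [-0.572, -0.004, -0.82]]
wrist_force: [-0.6, 0.7, -1.1]
gripper_width: 0.008
gripper_force: 0.0
t 3.0 tip(sealer x,y',z) 0.057272369421272194 0.21539889813681223 0.31497123564567886 q [-1.0463  0.3989  0.5285  1.6193  0.2766  1.5604 -0.6996]
shift [-0.1074 -0.0038  0.1176] rot [ 0.0015 -0.0017  0.0087] F(x,y',z) [ 0.6989  0.5607 -1.0869]
```

The orientation is right. I'll check the geometry through the wrist camera.

```bash
python3 inch.py '[[[-0.04,0,0,0,0,0],[-0.02,0,0.03,0,0,0],[0,0,0,0,0,0],[0,0,0,0,0,0]]]' | head -2
cat >> h.py <<'E'
def wrist():
    s=manip.read_state();d=manip.get_image('wrist')
    T=np.eye(4);T[:3,:3]=s['ee_rot'];T[:3,3]=s['eef_pos'];C=T@np.array(d['hand_eye'])
    d['R']=C[:3,:3].T;d['t']=-C[:3,:3].T@C[:3,3];return d
def red(d):
    h=cv2.cvtColor(d['image'],cv2.COLOR_RGB2HSV);m=(((h[...,0]<8)|(h[...,0]>172))&(h[...,1]>130)&(h[...,2]>60)).astype('uint8')
    k,l,st,ce=cv2.connectedComponentsWithStats(m);return [(st[i],ce[i]) for i in range(1,k) if st[i,4]>20]
def sl(p): return np.array([(p-SC)@ex,-(p-SC)@ey,p[2]])
E
python3 - <<'E'
from h import *
import pickle
d=wrist();cv2.imwrite('pics/w1.png',d['image'][:,:,::-1]);pickle.dump(d,open('w1.pkl','wb'));print(red(d))
goal(.06,.06,.28)
E
```

```text
clock: 3.4
eef_pos: [0.5224, 0.0794, 0.3387]
[(array([290, 156,  19,  26, 242], dtype=int32), array([298.595, 170.314]))]
t 3.45 tip(sealer x,y',z) 0.05576401340791816 0.14522396674385904 0.3271526705841701 q [-1.0099  0.311   0.5594  1.7028  0.3281  1.5226 -0.6547]
shift [-0.0438 -0.0043  0.087 ] rot [ 0.0004 -0.0124  0.0006] F(x,y',z) [0.2368 0.646  0.7474]
```

View pics/w1.png

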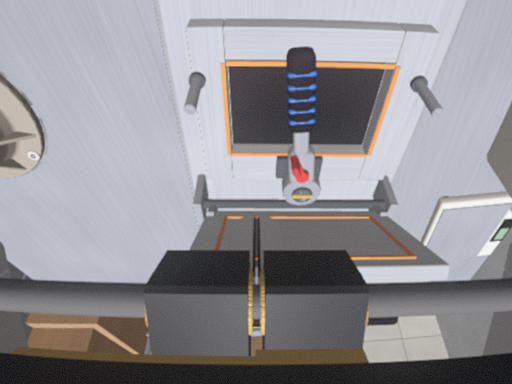

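The wrist view shows the stripe at (301,197), the red tab at about (294,160), the grip end at (300,50), the pin tops at (190,107) and (437,109), and the closed fingertips at (256,220).

Run:
```python
from h import *
import pickle
d=pickle.load(open('w1.pkl','rb'))
for n,u,v,z in [('stripe',301,196.5,.177),('tabtop',294.5,159,.197),('red mid',298.6,170.3,.18),('gripin',300,128,.17),('gripend',300.5,52,.17),('pinL',190,107,.178),('pinR',437,109,.178),('die L',163,66,.12)]:
    p=plane(d,(u,v),z);print(n,p,sl(p))
```

```text
stripe [ 0.5564 -0.0802  0.177 ] [ 0.0004 -0.0012  0.177 ]
tabtop [0.5509 0.0022 0.197 ] [0.0171 0.0796 0.197 ]
red mid [ 0.5552 -0.0314  0.18  ] [0.0083 0.0469 0.18  ]
gripin [0.5596 0.0193 0.17  ] [0.0108 0.0978 0.17  ]
gripend [0.5635 0.1001 0.17  ] [0.018  0.1783 0.17  ]
pinL [0.4579 0.0645 0.178 ] [0.1178 0.1286 0.178 ]
pinR [0.6922 0.0322 0.178 ] [-0.1187  0.1287  0.178 ]
die L [0.4249 0.0815 0.12  ] [0.1528 0.1409 0.12  ]
```

The frame checks out: the stripe lands on the screw axis and the pins are symmetric. Next I descend to the +x side of the tab.

```bash
python3 -c "
from h import *
goal(.058,.057,.181)"
```

```text
t 3.45 tip(sealer x,y',z) 0.05576401340791816 0.14522396674385904 0.3271526705841701 q [-1.0099  0.311   0.5594  1.7028  0.3281  1.5226 -0.6547]
shift [ 0.0094 -0.0023  0.1705] rot [ 0.0004 -0.0124  0.0006] F(x,y',z) [0.2368 0.646  0.7474]
```

```bash
python3 inch.py '[[[0.003,0,0.04,0,0,0],[0.003,0,0.04,0,0,0],[0.003,-0.002,0.04,0,0,0],[0,0,0.03,0,0,0],[0,0,0.02,0,0,0],[0,0,0,0,0,0],[0,0,0,0,0,0]]]' | head -3
python3 -c "
from h import *
goal(.03,.057,.181)"
```

```text
clock: 4.15
eef_pos: [0.5092, -0.0064, 0.1936]
ee_rot: [[0.112, 0.991, -0.076], [0.818, -0.135, -0.559], [-0.564, 0.0, -0.825]]
t 4.15 tip(sealer x,y',z) 0.057224207275862964 0.05751747673709043 0.18207889278948103 q [-0.9064  0.3955  0.5684  1.9557  0.3455  1.1638 -0.6673]
shift [0.0001 0.0272 0.0012] rot [ 0.001  -0.011   0.0012] F(x,y',z) [-0.0904  0.688   0.5265]
```

```bash
python3 inch.py '[[[0,0.01,0,0,0,0],[0,0.008,0,0,0,0],[0,0.005,0,0,0,0],[0,0.005,0,0,0,0],[0,0.005,0,0,0,0],[0,0.005,0,0,0,0],[0,0,0,0,0,0]]]'
python3 inch.py '[[[0,0.004,0,0,0,0],[0,0.004,0,0,0,0],[0,0,0,0,0,0]]]'
python3 - <<'E'
from h import *
d=wrist();cv2.imwrite('pics/w2.png',d['image'][:,:,::-1]);print(red(d))
goal(.0,.057,.181)
E
```

```text
clock: 4.85
eef_pos: [0.547, -0.0128, 0.1933]
ee_rot: [[0.112, 0.991, -0.076], [0.817, -0.136, -0.56], [-0.565, 0.001, -0.825]]
wrist_force: [-0.9, 0.3, 0.1]
gripper_width: 0.004
gripper_force: 0.0
clock: 5.15
eef_pos: [0.554, -0.014, 0.1931]
ee_rot: [[0.112, 0.991, -0.078], [0.817, -0.137, -0.56], [-0.565, -0.001, -0.825]]
wrist_force: [-4.1, 0.9, 1.4]
gripper_width: 0.003
gripper_force: 2.3
[(array([278, 210,  19,  41, 523], dtype=int32), array([288.2562, 229.0937]))]
t 5.2 tip(sealer x,y',z) 0.01193313299723197 0.05615004177330277 0.18153391494025806 q [-0.8435  0.4634  0.5681  1.8643  0.3238  1.1653 -0.6004]
shift [ 0.001   0.0119 -0.    ] rot [-0.0006 -0.0103  0.0006] F(x,y',z) [ 4.5737 -0.1734  0.3296]
```

View pics/w2.png

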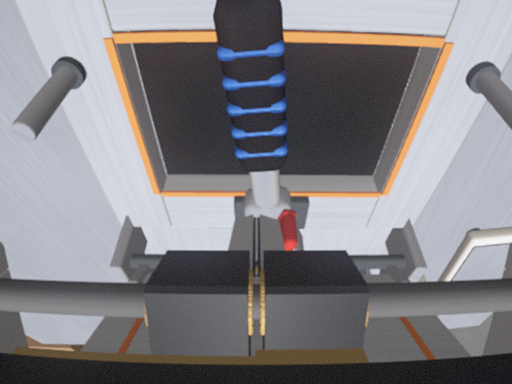

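The tab, at (288,212), is on the far side of the fingers with light contact. I'll check the handle angle and tab position numerically.

Run:
```python
from h import *
d=wrist()
a=sl(plane(d,(262,157),.171));b=sl(plane(d,(249.5,50),.171));print(a,b,'theta',np.arctan2((b-a)[0],(b-a)[1]),np.arctan2(b[0],b[1]),np.arctan2(a[0],a[1]))
for p in [(288,213),(290,248)]: print(sl(plane(d,p,.197)),sl(plane(d,p,.175)))
```

```text
[0.0089 0.1031 0.171 ] [0.0144 0.1584 0.171 ] theta 0.09955809316400979 0.09089424246385512 0.08624087886751985
[-0.0033  0.0909  0.197 ] [-0.0069  0.0625  0.175 ]
[-0.0068  0.0595  0.197 ] [-0.0111  0.0238  0.175 ]
```

The tab sits at (-0.007, 0.06) with the handle at 0.095, so the lever is at ≈ -0.45 (loosen) and the flip is done. Next I back off and go to the +x side of the grip.

```bash
python3 inch.py '[[[0,-0.02,0,0,0,0],[0,-0.025,0,0,0,0],[0,0,0,0,0,0]]]' | head -1
python3 -c "
from h import *
goal(.055,.122,.153)"
```

```text
clock: 5.55
t 5.55 tip(sealer x,y',z) 0.058348327420769314 0.05667472436082931 0.1815380922304242 q [-0.9076  0.3944  0.57    1.9589  0.3454  1.162  -0.6665]
shift [ 0.07    0.0035 -0.0133] rot [ 0.0005 -0.0114  0.0022] F(x,y',z) [-0.1935 -0.2656 -0.3442]
```

```bash
python3 inch.py '[[[0.023,0.001,-0.004,0,0,0],[0.023,0.001,-0.005,0,0,0],[0.024,0.001,-0.004,0,0,0],[0,0,0,0,0,0]]]' | head -1
python3 inch.py '[[[0,0.01,0,0,0,0],[0,0.01,0,0,0,0],[0,0.01,0,0,0,0],[0,0.01,0,0,0,0],[0,0.01,0,0,0,0],[0,0.01,0,0,0,0],[0,0,0,0,0,0]]]'
python3 - <<'E'
from h import *
d=wrist();cv2.imwrite('pics/w3.png',d['image'][:,:,::-1]);print(red(d))
goal(-.0475,.108,.153)
E
```

```text
clock: 5.95
clock: 6.65
eef_pos: [0.5823, 0.0474, 0.1645]
ee_rot: [[0.113, 0.991, -0.077], [0.817, -0.137, -0.56], [-0.565, 0.001, -0.825]]
wrist_force: [-0.3, -0.7, 0.2]
gripper_width: 0.003
gripper_force: 0.0
[(array([253, 320,   7,  10,  61], dtype=int32), array([256.1148, 324.2787]))]
t 6.7 tip(sealer x,y',z) -0.007207776850040609 0.12102268335287882 0.15291778851661114 q [-0.8618  0.566   0.5278  1.7723  0.2661  1.1843 -0.6398]
shift [-0.0108  0.0403  0.0073] rot [ 0.0007 -0.0106 -0.0005] F(x,y',z) [ 0.0723  0.0882 -0.7842]
```

View pics/w3.png

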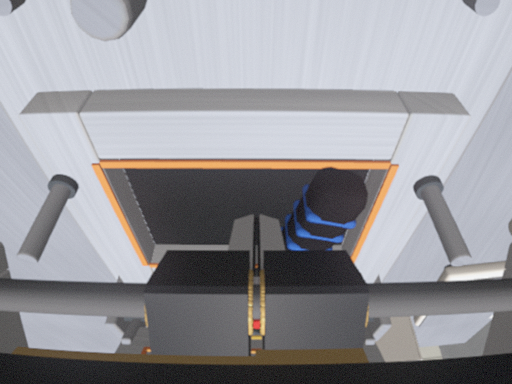

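The handle has swung toward the right pin (its end is at (337,195)), and the finger is still clear of both pins. I'll continue to the stop.

```bash
python3 inch.py '[[[-0.003,0.01,0.002,0,0,0],[-0.003,0.01,0.002,0,0,0],[-0.003,0.01,0.002,0,0,0],[-0.002,0.006,0.001,0,0,0],[0,0.004,0,0,0,0],[0,0,0,0,0,0]]]'
python3 -c "
from h import *
goal(-.0475,.108,.153)"
```

```text
clock: 7.3
eef_pos: [0.619, 0.0296, 0.1648]
ee_rot: [[0.112, 0.991, -0.077], [0.817, -0.136, -0.56], [-0.565, 0.0, -0.825]]
wrist_force: [-0.3, 0.0, 0.7]
gripper_width: 0.006
gripper_force: 0.2
t 7.3 tip(sealer x,y',z) -0.04661995098959871 0.10818306782052471 0.1532603524253809 q [-0.801   0.6096  0.5295  1.7011  0.2602  1.1876 -0.5819]
shift [-0.      0.0009  0.0003] rot [ 0.0003 -0.0103  0.0003] F(x,y',z) [ 0.2843 -0.0299  0.6767]
```

```bash
python3 inch.py '[[[-0.002,0.004,0.001,0,0,0],[0,0,0,0,0,0]]]' | grep -E "force|pos"
python3 inch.py '[[[-0.002,0.004,0.001,0,0,0],[0,0,0,0,0,0]]]'| grep -E "force|pos"
python3 - <<'E'
from h import *
goal(-.0475,.108,.153)
d=wrist();cv2.imwrite('pics/w4.png',d['image'][:,:,::-1]);
E
```

```text
eef_pos: [0.6228, 0.0271, 0.1653]
wrist_force: [-0.1, -0.9, -0.2]
gripper_force: 0.4
eef_pos: [0.6246, 0.0258, 0.165]
wrist_force: [-15.0, 9.0, 4.4]
gripper_force: 8.4
t 7.7 tip(sealer x,y',z) -0.05259462774382708 0.10512613625262382 0.15344832631692154 q [-0.7887  0.6161  0.5289  1.6888  0.2575  1.1901 -0.5688]
shift [ 0.0026 -0.0051 -0.0012] rot [-0.0027 -0.0116  0.002 ] F(x,y',z) [16.0566  6.8615  4.3637]
```

View pics/w4.png

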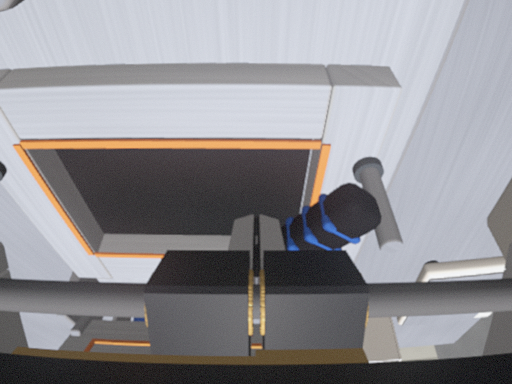

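The handle is at the stop: the grip end (350,212) is on the pin (385,210), with 17 N there after under 1 N of free swing. I'll lift over to the other side, and check the stripe and lever with the scene camera along the way.

```bash
python3 inch.py '[[[0.002,-0.008,0,0,0,0],[-0.017,0,-0.025,0,0,0],[-0.017,0,-0.025,0,0,0],[-0.012,0.018,0.008,0,0,0],[-0.012,0.018,0.008,0,0,0],[-0.012,0.018,0.009,0,0,0],[0,0,0,0,0,0]]]'| grep -E "force|pos"
python3 - <<'E'
from h import *
goal(-.095,.062,.153)
d=wrist();s=manip.get_image('scene');w=d['image'];c=s['image'][160:250,200:290]
cv2.imwrite('pics/w5.png',np.hstack([cv2.resize(w,(448,336)),cv2.resize(c,(336,336),interpolation=cv2.INTER_CUBIC)])[:,:,::-1])
E
```

```text
eef_pos: [0.6671, -0.0264, 0.2251]
wrist_force: [-0.7, -0.7, -0.1]
gripper_force: 0.0
t 8.45 tip(sealer x,y',z) -0.10185689700666653 0.05925848470511791 0.21357538547336619 q [-0.706   0.5958  0.5594  1.581   0.2756  1.2606 -0.4492]
shift [ 0.0365 -0.007   0.0484] rot [ 0.0005 -0.0095 -0.0026] F(x,y',z) [ 0.5808 -0.7552 -0.0529]
```

View pics/w5.png

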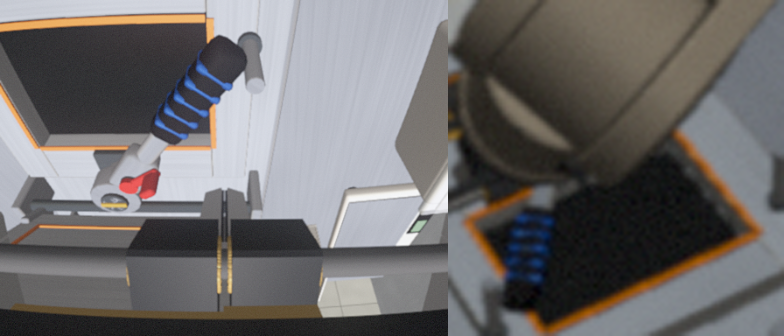

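The wrist view (left) shows the stripe still square to the sealer, the lever on the loosen side at (150,178) and the handle against its pin. So the check passed and the screw stood still. Next I descend and start the first loosening stroke.

```bash
python3 inch.py '[[[0.012,-0.003,0.016,0,0,0],[0.012,-0.002,0.016,0,0,0],[0.012,-0.002,0.016,0,0,0],[0,0,0,0,0,0]]]'| grep -E "force|pos"
python3 inch.py '[[[0.005,-0.0075,-0.0035,0,0,0],[0.005,-0.0075,-0.0035,0,0,0],[0.005,-0.0075,-0.0035,0,0,0],[0.005,-0.0075,-0.0035,0,0,0],[0.005,-0.0075,-0.0035,0,0,0],[0,0,0,0,0,0]]]'| grep -E "force|pos"
python3 -c "
from h import *
goal(-.0265,.107,.153)"
```

```text
eef_pos: [0.658, -0.0183, 0.1625]
wrist_force: [0.1, -0.0, -0.5]
gripper_force: 0.0
eef_pos: [0.6266, 0.0162, 0.1666]
wrist_force: [3.7, -4.9, 1.6]
gripper_force: 2.7
t 9.55 tip(sealer x,y',z) -0.05594140735121036 0.09589003832676701 0.15500492392893855 q [-0.7831  0.6119  0.5369  1.6955  0.2636  1.1781 -0.5608]
shift [ 0.0103 -0.0294 -0.0047] rot [ 0.0029 -0.0109  0.0004] F(x,y',z) [-4.3459 -4.3868  1.6387]
```

```bash
python3 inch.py '[[[0.003,-0.008,-0.001,0,0,0],[0.003,-0.008,-0.001,0,0,0],[0.003,-0.008,-0.001,0,0,0],[0.002,-0.007,-0.001,0,0,0],[0.001,-0.008,0,0,0,0],[0.001,-0.008,0,0,0,0],[0.001,-0.008,0,0,0,0],[0.001,-0.008,0,0,0,0]]]'| grep -E "force|pos"
python3 -c "
from h import *
goal(.0429,.1018,.153)"
```

```text
eef_pos: [0.5686, 0.0385, 0.1621]
wrist_force: [17.1, -8.1, 0.3]
gripper_force: 8.2
t 10.35 tip(sealer x,y',z) 0.004488814834847614 0.11006494580045478 0.15053003468538076 q [-0.874   0.544   0.5373  1.8169  0.2777  1.1573 -0.6504]
shift [-0.0083 -0.0384  0.0024] rot [ 0.007  -0.0119 -0.0012] F(x,y',z) [-18.0188  -5.6865   0.2726]
```

Driving at about 18 N, as expected. I'll continue to the +0.65 stop.

```bash
python3 inch.py '[[[-0.0025,-0.0095,0,0,0,0],[-0.0025,-0.0095,0,0,0,0],[-0.003,-0.0095,0,0,0,0],[-0.003,-0.0095,0.001,0,0,0],[0,0,0,0,0,0]]]'| grep -E "force|pos"
python3 - <<'E'
from h import *
goal(.0429,.1018,.153)
d=wrist()
m=(cv2.inRange(cv2.cvtColor(d['image'],cv2.COLOR_RGB2HSV),(105,120,60),(130,255,255)));v,u=np.nonzero(m);print(len(u))
P=np.array([sl(plane(d,(a,b),.171)) for a,b in zip(u,v)]);print(P.min(0),P.max(0),np.arctan2(*np.median(P,0)[:2]))
E
```

```text
eef_pos: [0.5278, 0.036, 0.1664]
wrist_force: [6.8, 1.5, 1.5]
gripper_force: 3.1
t 10.85 tip(sealer x,y',z) 0.04456369740264303 0.10202856438020289 0.15486069224530488 q [-0.9207  0.4797  0.543   1.9039  0.2956  1.149  -0.6923]
shift [0.0009 0.0017 0.0017] rot [ 0.0048 -0.0142  0.001 ] F(x,y',z) [-6.5032  2.4103  1.4723]
1134
[0.0565 0.1042 0.171 ] [0.1024 0.1569 0.171 ] 0.5429938551180258
```

```bash
for i in 1; do python3 inch.py '[[[-0.003,-0.005,0.003,0,0,0],[0,0,0,0,0,0]]]'| grep -E "force|pos"; python3 inch.py '[[[-0.003,-0.005,0.003,0,0,0],[0,0,0,0,0,0]]]'| grep -E "force|pos"; done
python3 - <<'E'
from h import *
goal(.0429,.1018,.153)
E
```

```text
eef_pos: [0.525, 0.0346, 0.1662]
wrist_force: [17.3, 10.7, 5.8]
gripper_force: 9.4
eef_pos: [0.5244, 0.0343, 0.1664]
wrist_force: [37.7, 21.5, 8.5]
gripper_force: 21.6
t 11.3 tip(sealer x,y',z) 0.04753993813195759 0.10000953778056693 0.15470963627807546 q [-0.9281  0.4625  0.5448  1.925   0.3059  1.1292 -0.701 ]
shift [0.0024 0.0046 0.0005] rot [ 0.0197 -0.0234  0.0017] F(x,y',z) [-34.4067  26.4118   8.5335]
```

The handle is at the +0.65 stop, since the tip stalled. I'll back off and lift over to the +x side for the return stroke.

```bash
python3 inch.py '[[[0.003,0.012,-0.002,0,0,0],[-0.017,0.002,-0.025,0,0,0],[-0.017,0,-0.025,0,0,0],[-0.011,-0.021,0.007,0,0,0],[-0.011,-0.021,0.007,0,0,0],[-0.011,-0.021,0.008,0,0,0],[0,0,0,0,0,0]]]'| grep -E "force|pos"
python3 - <<'E'
from h import *
goal(.098,.062,.153)
E
```

```text
eef_pos: [0.4601, -0.0021, 0.225]
wrist_force: [0.2, 0.1, 0.1]
gripper_force: 0.0
t 12.0 tip(sealer x,y',z) 0.10648609823411061 0.055039200398909444 0.21347645943036245 q [-0.9909  0.2719  0.58    2.0248  0.3779  1.2389 -0.7284]
shift [0.0398 0.0085 0.046 ] rot [-0.0004 -0.0125  0.0009] F(x,y',z) [-0.1495  0.1597  0.0607]
```

```bash
cat >> h.py <<'E'
def check(d):
    R,t=np.array(d['R']),np.array(d['t'])
    h=cv2.cvtColor(d['image'],cv2.COLOR_RGB2HSV)
    for n,lo,hi,z in [('stripe',(20,110,70),(35,255,255),.177),('blue',(105,120,60),(130,255,255),.171),('red',(0,130,60),(8,255,255),.18)]:
        v,u=np.nonzero(cv2.inRange(h,lo,hi))
        if not len(u): print(n,'none');continue
        P=np.array([sl(plane(d,(a,b),z))[:2] for a,b in zip(u,v)])
        P=P[np.linalg.norm(P,axis=1)<(.02 if n=='stripe' else .2)]
        if len(P)<4: print(n,len(P));continue
        c=P.mean(0);w,V=np.linalg.eigh(np.cov((P-c).T));print(n,len(P),c,'theta of centre',np.arctan2(*c),'axis angle ccw from x',np.arctan2(-V[1,1],V[0,1])%np.pi)
E
python3 -c "
from h import *
d=wrist();check(d);cv2.imwrite('pics/w6.png',d['image'][:,:,::-1])"
python3 inch.py '[[[0.013,0.003,0.016,0,0,0],[0.013,0.003,0.015,0,0,0],[0.013,0.003,0.015,0,0,0],[0,0,0,0,0,0]]]'| grep -E "force|pos"
python3 -c "
from h import *
goal(.058,.094,.153)"
```

```text
stripe 99 [-0.0011 -0.0005] theta of centre -2.0017313302565034 axis angle ccw from x 1.1633893223442153
blue 1669 [0.0775 0.1101] theta of centre 0.6136795976701003 axis angle ccw from x 2.1723404451123773
red 443 [0.0206 0.0382] theta of centre 0.4953125945527211 axis angle ccw from x 2.037362971797884
eef_pos: [0.4724, 0.0042, 0.1633]
wrist_force: [-0.5, -0.1, 0.7]
gripper_force: 0.0
t 12.45 tip(sealer x,y',z) 0.09513503500783159 0.0628937192578135 0.15180121073556205 q [-0.9554  0.3933  0.5594  2.0442  0.3412  1.1081 -0.7397]
shift [ 0.0249  0.0372 -0.0186] rot [ 0.0001 -0.0094  0.0024] F(x,y',z) [ 0.496  -0.207   0.7383]
```

The stripe reads 1.16 rad of loosening. Now the free-wheel return, clockwise.

```bash
python3 inch.py '[[[0.005,0.0075,-0.004,0,0,0],[0.005,0.0075,-0.004,0,0,0],[0.005,0.0075,-0.004,0,0,0],[0.005,0.0075,-0.004,0,0,0],[0.005,0.0075,-0.003,0,0,0],[0.003,0.008,-0.002,0,0,0],[0.003,0.008,-0.002,0,0,0],[0.003,0.008,-0.002,0,0,0]]]'| grep -E "force|pos"
python3 inch.py '[[[0.002,0.008,-0.001,0,0,0],[0.001,0.008,0,0,0,0],[0.001,0.008,0,0,0,0],[0.001,0.008,0,0,0,0],[0,0.008,0,0,0,0],[-0.002,0.009,0.001,0,0,0],[-0.002,0.009,0.001,0,0,0],[-0.002,0.009,0.001,0,0,0]]]'| grep -E "force|pos"
python3 -c "
from h import *
goal(-.0475,.1,.153)"
```

```text
eef_pos: [0.5399, 0.0372, 0.1661]
wrist_force: [-4.9, -2.7, 0.3]
gripper_force: 2.2
eef_pos: [0.6052, 0.0257, 0.1645]
wrist_force: [-6.8, -0.1, -2.1]
gripper_force: 2.7
t 14.05 tip(sealer x,y',z) -0.03346170041501074 0.10238118629795148 0.15294485362686058 q [-0.815   0.5901  0.5366  1.7368  0.2652  1.1751 -0.5901]
shift [-0.002   0.014   0.0013] rot [-0.0006 -0.0107  0.0011] F(x,y',z) [ 6.7651 -1.0439 -2.0729]
```

```bash
python3 inch.py '[[[-0.002,0.006,0.001,0,0,0],[-0.002,0.006,0.001,0,0,0],[0,0,0,0,0,0]]]'| grep -E "force|pos"
python3 inch.py '[[[-0.002,0.003,0.001,0,0,0],[0,0,0,0,0,0]]]'| grep -E "force|pos"
python3 -c "
from h import *
goal(-.0475,.1,.153)"
```

```text
eef_pos: [0.6168, 0.0195, 0.1653]
wrist_force: [-2.6, 0.2, -0.8]
gripper_force: 1.1
eef_pos: [0.6175, 0.0188, 0.1651]
wrist_force: [-15.3, 10.8, 4.3]
gripper_force: 9.4
t 14.55 tip(sealer x,y',z) -0.04656997898797363 0.0972168741680819 0.15350413141507852 q [-0.7922  0.6039  0.5361  1.7117  0.2618  1.1779 -0.5676]
shift [ 0.0026  0.0009 -0.0012] rot [-0.0026 -0.012   0.0024] F(x,y',z) [16.6675  8.6082  4.287 ]
```

At the -0.65 stop again. I'll cross over for stroke 2.

```bash
python3 inch.py '[[[0.002,-0.008,0,0,0,0],[-0.017,0,-0.025,0,0,0],[-0.017,0,-0.025,0,0,0],[-0.01,0.02,0.006,0,0,0],[-0.01,0.02,0.006,0,0,0],[-0.01,0.02,0.007,0,0,0],[0,0,0,0,0,0]]]'| grep -E "force|pos"
python3 - <<'E'
from h import *
goal(-.095,.062,.153)
d=wrist();check(d)
E
```

```text
eef_pos: [0.6676, -0.026, 0.227]
wrist_force: [-0.1, -0.3, -0.3]
gripper_force: 0.0
t 15.25 tip(sealer x,y',z) -0.10229142564050785 0.0597277463987815 0.21540872125421998 q [-0.7092  0.5955  0.5641  1.5787  0.2735  1.2626 -0.4457]
shift [ 0.0372 -0.0074  0.0502] rot [ 0.0012 -0.0097 -0.0023] F(x,y',z) [ 0.0786 -0.2993 -0.3443]
stripe 93 [ 0.0003 -0.0004] theta of centre 2.4377466745067977 axis angle ccw from x 1.152432008132585
blue 1553 [-0.0794  0.1092] theta of centre -0.6282888158536495 axis angle ccw from x 0.9606809850316469
red 563 [-0.027   0.0287] theta of centre -0.7542915827226184 axis angle ccw from x 0.5480597762429693
```

The screw stayed at 1.15 through the return. Stroke 2:

```bash
python3 inch.py '[[[0.012,-0.003,0.017,0,0,0],[0.012,-0.002,0.017,0,0,0],[0.013,-0.002,0.016,0,0,0],[0.005,-0.0075,-0.0035,0,0,0],[0.005,-0.0075,-0.0035,0,0,0],[0.005,-0.0075,-0.0035,0,0,0],[0.005,-0.0075,-0.0035,0,0,0],[0.005,-0.0075,-0.0035,0,0,0]]]'| grep -E "force|pos"
python3 inch.py '[[[0.003,-0.008,-0.001,0,0,0],[0.003,-0.008,-0.001,0,0,0],[0.003,-0.008,-0.001,0,0,0],[0.002,-0.007,-0.001,0,0,0],[0.001,-0.008,0,0,0,0],[0.001,-0.008,0,0,0,0],[0.001,-0.008,0,0,0,0],[0.001,-0.008,0,0,0,0]]]'| grep -E "force|pos"
python3 -c "
from h import *
goal(.0429,.1018,.153)"
```

```text
eef_pos: [0.6269, 0.0135, 0.1658]
wrist_force: [9.4, -14.8, -2.1]
gripper_force: 7.2
eef_pos: [0.5684, 0.038, 0.161]
wrist_force: [17.3, -9.9, 0.3]
gripper_force: 8.3
t 16.9 tip(sealer x,y',z) 0.004608224200989066 0.10960168929673485 0.1494529269763067 q [-0.8769  0.5465  0.5418  1.8183  0.2755  1.1545 -0.6479]
shift [-0.0085 -0.0383  0.0012] rot [ 0.007  -0.0112 -0.0004] F(x,y',z) [-18.4869  -7.4482   0.3346]
```

```bash
python3 inch.py '[[[-0.0025,-0.0095,0,0,0,0],[-0.0025,-0.0095,0,0,0,0],[-0.003,-0.0095,0,0,0,0],[-0.003,-0.0095,0.001,0,0,0],[0,0,0,0,0,0]]]'| grep -E "force|pos"
python3 inch.py '[[[-0.003,-0.005,0.003,0,0,0],[0,0,0,0,0,0]]]'| grep -E "force|pos"
python3 -c "
from h import *
goal(.0475,.100,.153)"
```

```text
eef_pos: [0.5277, 0.0355, 0.1655]
wrist_force: [6.1, 2.2, 1.0]
gripper_force: 3.1
eef_pos: [0.5252, 0.0343, 0.1653]
wrist_force: [17.4, 11.2, 7.2]
gripper_force: 10.0
t 17.6 tip(sealer x,y',z) 0.04685991249426674 0.10003865045477614 0.153743404853939 q [-0.9275  0.4737  0.5488  1.9163  0.2983  1.1375 -0.6941]
shift [ 0.0004 -0.0006  0.0006] rot [ 0.0104 -0.017   0.002 ] F(x,y',z) [-15.7333  13.4313   7.1971]
```

Effectively at the stop. I'll back off, lift clear and read the stripe.

```bash
python3 inch.py '[[[0.002,0.012,-0.001,0,0,0],[-0.017,0.002,-0.025,0,0,0],[-0.017,0,-0.025,0,0,0],[-0.011,-0.021,0.007,0,0,0],[-0.011,-0.021,0.007,0,0,0],[-0.011,-0.021,0.008,0,0,0],[0,0,0,0,0,0]]]'| grep -E "force|pos"
python3 - <<'E'
from h import *
goal(.098,.062,.153)
d=wrist();check(d);cv2.imwrite('pics/w7.png',d['image'][:,:,::-1])
E
```

```text
eef_pos: [0.4654, -0.0007, 0.2247]
wrist_force: [-0.3, 0.1, -0.0]
gripper_force: 0.0
t 18.3 tip(sealer x,y',z) 0.10140581311628216 0.05714184578496082 0.21309256650588454 q [-0.9895  0.2844  0.5851  2.0132  0.3723  1.2378 -0.7195]
shift [0.0379 0.0035 0.0469] rot [-0.001  -0.0113  0.0011] F(x,y',z) [ 0.2741  0.0394 -0.0322]
stripe 107 [-0.0006 -0.001 ] theta of centre -2.585094000779457 axis angle ccw from x 2.3749323243587757
blue 1633 [0.0776 0.1105] theta of centre 0.6121259497770207 axis angle ccw from x 2.1701203590438665
red 456 [0.0198 0.038 ] theta of centre 0.4813231370091003 axis angle ccw from x 2.3724102280226
```

View pics/w7.png

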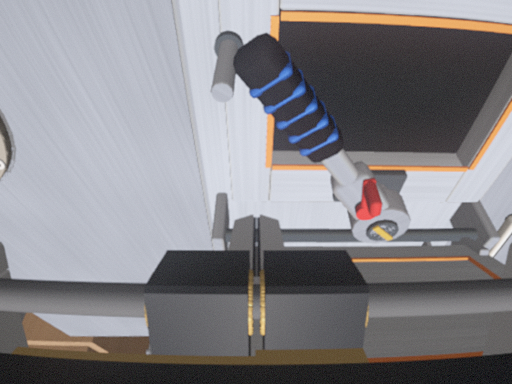

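The stripe at (381,232) reads 2.37 rad loosened (2.09 needed). The lever is still on loosen, the handle rests at its pin, and the gripper touches nothing. I'll retreat and hand in.

```bash
python3 inch.py '[[[0,0,-0.04,0,0,0],[0,0,-0.04,0,0,0],[0,0,-0.04,0,0,0],[0,0,0,0,0,0],[0,0,0,0,0,0]]]'| grep -E "force|pos"
python3 -c "
from rig import manip
print(manip.finish_job())"
```

```text
eef_pos: [0.4777, 0.0683, 0.3237]
wrist_force: [-0.9, -1.4, -0.7]
gripper_force: 0.0
the job is handed in; nothing more can be done
None
```

The job is handed in: lever flipped to loosen, clockwise free-wheel checked at the stop with the screw still, screw loosened about 2.37 rad (2.09 needed) in about 19 s, gripper clear; the socket, screwdriver and mug were not re-checked by camera at the end.

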